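Shelve the label rolls by width beside the printer

TASK

Put the four label rolls away on the roll stand, one on each spindle and sitting flat on its base, in order of label width: the narrowest on the spindle nearest the label printer, the widest on the spindle farthest from it. Keep them standing the same way up as they are, and do not shove or tip the coffee mug.

Things in the scene. Friction and masses are not known exactly. Their poses are not given: they have to be found in the camera images.
- roll_green: Roll of green labels on a cardboard core, narrowest of the four: label width 30 mm, which is its height, as it stands on end on the desk with its bore upright. Outside diameter 62 mm, bore 40 mm right through, about 50 g (may differ by a quarter). Rigid. Origin: centre of its underside; z points up along the bore; the yaw has no meaning (round).
- roll_pink: Roll of pink labels on a cardboard core, second narrowest: label width 45 mm, which is its height, as it stands on end on the desk with its bore upright. Outside diameter 62 mm, bore 40 mm right through, about 75 g (may differ by a quarter). Rigid. Origin: centre of its underside; z points up along the bore; the yaw has no meaning (round).
- roll_blue: Roll of blue labels on a cardboard core, second widest: label width 60 mm, which is its height, as it stands on end on the desk with its bore upright. Outside diameter 62 mm, bore 40 mm right through, about 100 g (may differ by a quarter). Rigid. Origin: centre of its underside; z points up along the bore; the yaw has no meaning (round).
- roll_yellow: Roll of yellow labels on a cardboard core, widest of the four: label width 75 mm, which is its height, as it stands on end on the desk with its bore upright. Outside diameter 62 mm, bore 40 mm right through, about 125 g (may differ by a quarter). Rigid. Origin: centre of its underside; z points up along the bore; the yaw has no meaning (round).
- spindle_1: Fixed upright steel post with black tip, diameter 16 mm, 45 mm tall: number 1 of four in a straight row, 90 mm apart, on the grey roll stand (86 x 356 mm), counted from its left (+y) end. Origin: foot of the post on its axis, level with the stand's flat top, where a threaded roll rests, 12 mm above the desk. z up; y along the row towards spindle_1.
- spindle_2: Fixed upright steel post with black tip, diameter 16 mm, 45 mm tall: number 2 of four in a straight row, 90 mm apart, on the grey roll stand (86 x 356 mm), counted from its left (+y) end. Origin: foot of the post on its axis, level with the stand's flat top, where a threaded roll rests, 12 mm above the desk. z up; y along the row towards spindle_1.
- spindle_3: Fixed upright steel post with black tip, diameter 16 mm, 45 mm tall: number 3 of four in a straight row, 90 mm apart, on the grey roll stand (86 x 356 mm), counted from its left (+y) end. Origin: foot of the post on its axis, level with the stand's flat top, where a threaded roll rests, 12 mm above the desk. z up; y along the row towards spindle_1.
- spindle_4: Fixed upright steel post with black tip, diameter 16 mm, 45 mm tall: number 4 of four in a straight row, 90 mm apart, on the grey roll stand (86 x 356 mm), counted from its left (+y) end. Origin: foot of the post on its axis, level with the stand's flat top, where a threaded roll rests, 12 mm above the desk. z up; y along the row towards spindle_1.
- printer: Black desktop label printer, fixed, on the desk beyond either the left or the right end of the roll stand: 240 mm deep, 190 mm wide, 170 mm tall, its front with the label slot facing the robot. Origin: on the desk, under the middle of its front face; x points back through the printer, z up.
- mug: Dark red ceramic coffee mug standing loose among the rolls, 78 mm in diameter, 88 mm tall, with a handle that reaches about 30 mm out at its own +y side. Origin: centre of its underside; z up.

How it is judged:
By the outcome, as a careful person would: the job done as asked, in the order asked, and still so for the second after the job is handed in, with the robot touching nothing.
It also fails if it takes over 96 s, if anything falls off the work surface, if the arm or the gripper's body presses on something with over 40 N, if the wrist force passes 120 N, or if a joint passes its speed limit or range.

ROBOT

A 6-joint arm with a two-finger parallel gripper is mounted at the origin on the work surface. World frame = base frame: x ahead of the robot, y to its left, z up, the work surface at z = 0. Lengths are in m, angles in rad, forces in N, time in s.
With the tool pointing down it reaches from about 0.275 to 0.875 m from the base axis. Payload 12.5 kg.
Tool frame: the origin (TCP) lies at the very end of the fingers, on their centre line; the grasp point (between the pads) lies 19 mm behind it; x points along the fingers, y is the direction in which the jaws open and shut, and the axes are right-handed (so a half turn about x gives the same grasp; the last joint's range is limited). The gripper opens to 85 mm and grips with 20 to 120 N. Pads are 22 mm wide; open, the fingers measure 114 mm over their backs; the gripper's body (76 mm by 85 mm) begins 54 mm behind the grasp point. The pads swing forward as they close: fully open they stand 13 mm farther back than shut.
Start: joints at [-1.327, 0.351, 1.652, -0, 1.139, -0.085], TCP at [0.178, -0.521, 0.231] pointing down, gripper open.
Joint ranges: [-2.75, 2.75], [-0.79, 2.1], [0.01, 2.65], [-1.57, 4.71], [0.07, 3.14], [-2.87, 2.87]. Speed limits (rad/s): [2.22, 2.22, 2.79, 3.14, 3.14, 3.14].

INTERFACE

Orientations are given as a 3x3 rotation matrix whose columns are the frame's x, y, z axes.
In Python, from bench import manip gives the robot as it stands. Calls block until the motion is done:
- manip.move_ptp(position, orientation): joint-space move of the TCP to a pose.
- manip.move_l(position, attitude=None, max_speed=0.15): straight line of the TCP; attitude=None keeps the orientation; max_speed is the mean speed in m/s.
- manip.move_j(angles): joint-space move.
- manip.set_gripper(opening, effort=None): opening from 0.0 (shut) to 1.0 (fully open); effort is the grip in N (None keeps the last); returns when the fingers have stopped.
- manip.dwell(seconds).
- manip.inverse_kinematics(position, orientation): joint angles nearest the present ones, or None.
- manip.grab_frame(name): name is "scene" or "top" or "wrist"; returns (picture, depth): 384x512x3 uint8, red, green, blue; 384x512 float32, m along the optical axis (not along the pixel's ray), 0 where there is no reading.
- manip.get_calibration(name): a dict with "camera_matrix" (3x3 intrinsics, pixels), "R" (3x3) and "t" (3): a world point X has camera coordinates R X + t. Camera axes: x right, y down, z forward; pixel columns grow to the right and rows downward; lengths in m; the calibration is good to about 2 mm. The wrist camera is an equidistant fisheye: a pixel r from the principal point sees the ray r / f radians off the axis. A picture is of the moment at which its call begins: read the wrist's pose just before it. get_calibration takes no time and is no camera call; for the wrist camera it gives the pose at the moment of the call.
A pose or a line that the arm cannot do raises manip.Unreachable and nothing moves.
- manip.sign_off(): hands the job in, once; it reports no verdict.
Trained networks look in the newest picture that a camera, given by its name, has taken for a name from the list of things; names that differ only in an ending like _2 or _b are one class to them, and where a whole thing is asked for, a point or a joint stands for the part that bears it (a point fixed in the world has none). Each returns a list of dicts, best first, with "confidence" (0 to 1); they miss things now and then, are a little off and sometimes report something else, mostly with a low value. They report only what shows in the picture. A call takes as long as a camera call.
- manip.look_for(camera, name): "at" ([x, y, z] in m, in world coordinates, good to about 4 mm: the middle of the surface that is visible of it).
Readings, each from a call of its own:
- manip.current_time(): time.
- manip.current_qpos(): joint angles.
- manip.current_joint_vel(): joint speeds.
- manip.current_joint_torque(): joint torques, N m.
- manip.current_ee_pos(): TCP position.
- manip.current_tcp_rot(): TCP orientation.
- manip.current_force(): force on the tool from outside, world axes, zero at the start.
- manip.current_ft_torque(): the same for the moment, N m.
- manip.current_grip_width(): opening from 0.0 (shut) to 1.0 (fully open).
Only numpy, scipy, OpenCV 4.12 (cv2) and the standard library are available. Lean on these libraries where they do the work, as an engineer would, in place of code of your own. Each camera call takes 0.05 s, during which the arm holds its last target. There are 200 camera calls.

## Working session

There is one attempt and no reset: what is moved stays moved. The work goes in short steps, each a Python script; the robot and the scene stay as the last script left them, time stands still between calls to the robot, and variables do not carry over. Pictures are saved under pics/ and viewed, about 12 in all and at most 16, crops included, and the job is handed in when it is done.

```bash
mkdir -p pics; ls; python3 - <<'E'
from bench import manip as m
import cv2, numpy as np
ims=[]
for n in ("scene","top"):
    p,d=m.grab_frame(n); np.savez(f"{n}0.npz",p=p,d=d,**m.get_calibration(n)); cv2.imwrite(f"pics/{n}0.png",p[:,:,::-1])
    for k in ["roll_green","roll_pink","roll_blue","roll_yellow","spindle_1","printer","mug"]:
        r=m.look_for(n,k); print(n,k,[(np.round(x["at"],3).tolist(),round(x["confidence"],2)) for x in r[:5]])
print(m.current_time())
E
```

```text
pics
scene roll_green [([0.403, -0.263, 0.024], 0.83)]
scene roll_pink [([0.454, 0.257, 0.034], 0.8)]
scene roll_blue [([0.556, 0.328, 0.043], 0.7)]
scene roll_yellow [([0.599, -0.327, 0.056], 0.73)]
scene spindle_1 [([0.66, -0.002, 0.044], 0.52), ([0.627, 0.173, 0.038], 0.42)]
scene printer [([0.623, 0.17, 0.035], 0.68), ([0.652, 0.574, 0.142], 0.66)]
scene mug [([0.452, 0.101, 0.055], 0.82)]
top roll_green [([0.387, -0.263, 0.03], 0.54)]
top roll_pink []
top roll_blue [([0.541, 0.33, 0.058], 0.5)]
top roll_yellow [([0.578, -0.33, 0.072], 0.77)]
top spindle_1 []
top printer [([0.577, 0.599, 0.164], 0.62), ([0.576, -0.33, 0.072], 0.61)]
top mug [([0.432, 0.106, 0.006], 0.59)]
0.8
```

View pics/scene0.png

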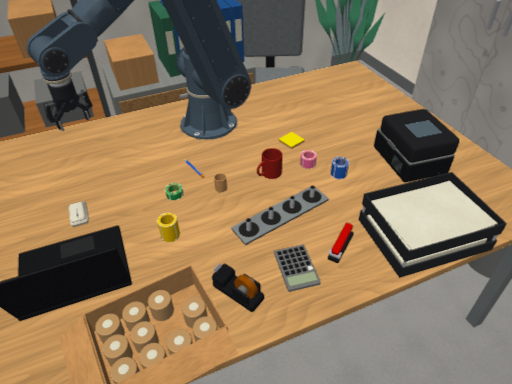

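View pics/top0.png

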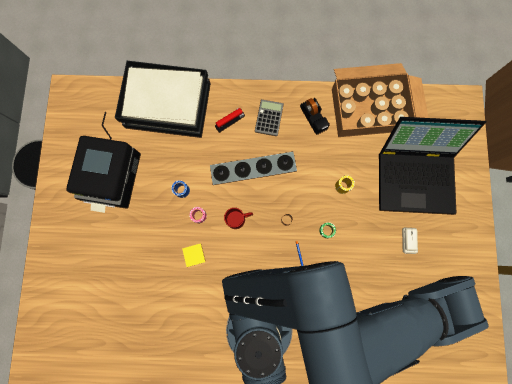

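The printer is at the +y end, so the order is green → spindle_1, pink → 2, blue → 3, yellow → 4. In the top view the stand runs from (212,175) to (296,160), with the mug at (235,218) and a brown core at (287,219) as an obstacle. Next I'll measure precisely.

```bash
cat > geo.py <<'E'
import numpy as np, cv2
from scipy.optimize import least_squares
def load(n):
    f=np.load(n); K=f["camera_matrix"]; R,t=f["R"],f["t"]; p,d=f["p"],f["d"]
    v,u=np.mgrid[:384,:512]; ray=np.stack([(u-K[0,2])/K[0,0],(v-K[1,2])/K[1,1],np.ones(u.shape)],-1)
    X=(ray*d[...,None]-t)@R; X[d==0]=np.nan
    return p,cv2.cvtColor(p,cv2.COLOR_RGB2HSV),X,ray@R,-R.T@t
E
python3 - <<'E'
from geo import *
H={"green":(55,85,.030),"pink":(160,178,.045),"blue":(105,128,.060),"yellow":(22,32,.075)}
G={"green":(.395,-.263),"pink":(.445,.257),"blue":(.545,.329),"yellow":(.585,-.328)}
for n in ("top","scene"):
    p,hsv,X,ray,c=load(n+"0.npz")
    for k,(a,b,h) in H.items():
        near=np.hypot(X[...,0]-G[k][0],X[...,1]-G[k][1])<.06
        m=near&(hsv[...,0]>=a)&(hsv[...,0]<=b)&(hsv[...,1]>70)
        top=m&(abs(X[...,2]-h)<.008)
        P=X[top]; 
        if len(P)<8: print(n,k,m.sum(),"few",len(P)); continue
        # depth-free: rays through top pixels onto z=h
        Q=c+ray[top]*((h-c[2])/ray[top][:,2])[:,None]
        (cx,cy),r=cv2.minEnclosingCircle(Q[:,:2].astype(np.float32))
        print(n,k,m.sum(),len(P),"encl",np.round([cx,cy,r],4),"mean",Q[:,:2].mean(0).round(4),"zmax",np.nanpercentile(X[m][:,2],95).round(3))
    st=(X[...,2]>.006)&(X[...,2]<.02)&(abs(X[...,0]-.62)<.12)&(abs(X[...,1])<.25)
    nn,lab,stt,_=cv2.connectedComponentsWithStats(st.astype(np.uint8)); i=1+np.argmax(stt[1:,4])
    P=X[lab==i]; r=cv2.minAreaRect((P[:,:2]*1000).astype(np.float32)); print(n,"stand",len(P),r,np.median(P[:,2]))
    tip=(X[...,2]>.04)&(X[...,2]<.075)&(abs(X[...,0]-.64)<.09)&(abs(X[...,1]-.03)<.2)
    nn,lab,stt,_=cv2.connectedComponentsWithStats(tip.astype(np.uint8),connectivity=8)
    for i in range(1,nn):
        if stt[i,4]>=3: print(n,"tip",stt[i,4],X[lab==i].mean(0).round(4))
    for nm,(x,y) in {"mug":(.44,.10),"core":(.42,-.09)}.items():
        q=X[(np.hypot(X[...,0]-x,X[...,1]-y)<.09)&(X[...,2]>.02)]
        print(n,nm,len(q),q.min(0).round(3) if len(q) else 0,q.max(0).round(3) if len(q) else 0)
E
```

```text
top green 60 58 encl [ 0.3959 -0.2628  0.0299] mean [ 0.395  -0.2592] zmax 0.033
top pink 91 71 encl [0.441  0.2583 0.0304] mean [0.4392 0.2569] zmax 0.05
top blue 121 66 encl [0.5444 0.3346 0.0302] mean [0.5467 0.334 ] zmax 0.064
top yellow 166 106 encl [ 0.5792 -0.3299  0.0324] mean [ 0.5797 -0.3291] zmax 0.079
top stand 1591 ((649.0635375976562, 42.67767333984375), (95.50542449951172, 356.69586181640625), 10.312118530273438) 0.012678167542777131
top tip 17 [ 0.6714 -0.0895  0.0542]
top tip 16 [ 0.6537 -0.0016  0.0536]
top tip 16 [0.6368 0.0874 0.0541]
top tip 15 [0.6204 0.1746 0.0546]
top mug 174 [0.391 0.039 0.02 ] [0.466 0.147 0.095]
top core 43 [ 0.412 -0.12   0.02 ] [ 0.455 -0.078  0.063]
scene green 132 67 encl [ 0.4015 -0.2653  0.033 ] mean [ 0.4108 -0.2665] zmax 0.034
scene pink 208 82 encl [0.4462 0.2611 0.0355] mean [0.449  0.2555] zmax 0.048
scene blue 250 77 encl [0.5471 0.3299 0.0353] mean [0.5552 0.3295] zmax 0.063
scene yellow 475 161 encl [ 0.5841 -0.3308  0.0354] mean [ 0.5845 -0.3287] zmax 0.078
scene stand 1781 ((644.0263061523438, 44.12054443359375), (98.84387969970703, 357.84906005859375), 10.8574800491333) 0.013691088713129428
scene tip 25 [0.6233 0.1756 0.0532]
scene tip 26 [0.641  0.0881 0.0519]
scene tip 32 [ 0.6594 -0.      0.052 ]
scene tip 33 [ 0.6755 -0.0872  0.0522]
scene mug 559 [0.388 0.039 0.021] [0.474 0.153 0.094]
scene core 170 [ 0.408 -0.119  0.021] [ 0.462 -0.076  0.06 ]
```

Measurements agree: the two cameras match within 5 mm, the tips are about 90 mm apart, and the heights are right. I'll grip with the jaws across the row so the open fingers clear the neighbouring rolls. Green goes first.

```bash
cat > act.py <<'E'
from bench import manip as m
import numpy as np, cv2
S={1:(.6215,.1755),2:(.6385,.0875),3:(.6555,-.001),4:(.672,-.0885)}
u=np.array(S[1])-S[4]; u/=np.linalg.norm(u)
def rot(j): return np.array([[0,0,-1],[j[0],j[1],0],[j[1],-j[0],0]],float).T
def best(p):
    c=[(abs(q[5]),i) for i,s in enumerate((1,-1)) if (q:=m.inverse_kinematics(p,rot(s*np.array([u[1],-u[0]])))) is not None]
    return rot((1,-1)[min(c)[1]]*np.array([u[1],-u[0]]))
def st(s): print(s,"t",round(m.current_time(),2),"p",m.current_ee_pos().round(4) if hasattr(m.current_ee_pos(),'round') else m.current_ee_pos(),"grip",round(m.current_grip_width(),3),"F",np.round(m.current_force(),1))
LIFT=.125
def pick(xy,z,look=None):
    m.move_ptp([*xy,z+LIFT],best([*xy,z+LIFT])); st("above")
    if look:
        p,d=m.grab_frame("wrist"); cv2.imwrite(f"pics/{look}.png",p[:,:,::-1])
    m.move_l([*xy,z],max_speed=.15); m.set_gripper(0.3,40); st("gripped")
    m.move_l([*xy,z+LIFT],max_speed=.2); st("lifted")
def carry(n,z):
    p=[*S[n],z+LIFT]; m.move_ptp(p,best(p)); st("over")
def put(n,z):
    m.move_l([*S[n],z+.014],max_speed=.15); st("down")
    m.set_gripper(1.0); m.move_l([*S[n],z+LIFT],max_speed=.25); st("clear")
E
python3 - <<'E'
from act import *
pick((.398,-.264),.003,"w1")
p,d=m.grab_frame("wrist"); cv2.imwrite("pics/w2.png",p[:,:,::-1])
E
python3 -c "
import cv2;cv2.imwrite('pics/w12.png',cv2.resize(cv2.hconcat([cv2.imread('pics/w1.png'),cv2.imread('pics/w2.png')]),(800,300)))"
```

```text
above t 2.12 p [ 0.398  -0.2648  0.1283] grip 1.004 F [-0.5  0.1  0.3]
gripped t 3.52 p [ 0.3984 -0.2643  0.0041] grip 0.716 F [-1.7  1.8 11.1]
lifted t 4.3 p [ 0.3976 -0.2637  0.1273] grip 0.71 F [-0.4  0.5 -0.6]
```

View pics/w12.png

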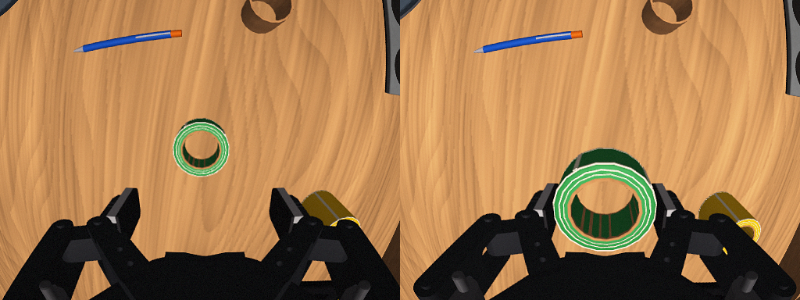

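The green roll is held level between the pads, centred at about (605,212) in the right-hand picture. Next I'll place it and check.

```bash
python3 - <<'E'
from act import *
carry(1,.003); put(1,.003)
p,d=m.grab_frame("wrist"); cv2.imwrite("pics/w3.png",p[:,:,::-1])
E
```

```text
over t 6.14 p [0.6216 0.1744 0.128 ] grip 0.71 F [-0.1  0.1 -0.5]
down t 7.03 p [0.6217 0.1753 0.0171] grip 0.714 F [ 0.4  0.1 -0.8]
clear t 8.0 p [0.6213 0.1755 0.1281] grip 1.0 F [-0.9  1.1 -0.9]
```

View pics/w3.png

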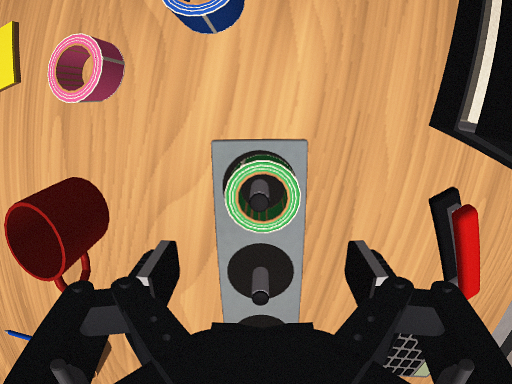

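Green is threaded on spindle_1 and centred (262,195). Pink and blue are next.

```bash
python3 - <<'E'
from act import *
for xy,n,z in (((.4425,.259),2,.010),((.5455,.332),3,.022)):
    pick(xy,z)
    if not .6<m.current_grip_width()<.85: print("bad grip"); break
    carry(n,z); put(n,z)
p,d=m.grab_frame("wrist"); cv2.imwrite("pics/w4.png",p[:,:,::-1])
E
```

```text
above t 8.86 p [0.4436 0.2589 0.1349] grip 0.997 F [-0.   0.2 -0.5]
gripped t 10.2 p [0.443  0.2592 0.0109] grip 0.702 F [-1.1 -1.1  6.8]
lifted t 10.97 p [0.442  0.2588 0.1341] grip 0.702 F [-0.5 -0.7 -0.8]
over t 11.99 p [0.6376 0.0886 0.1345] grip 0.703 F [-0.1  1.   0.2]
down t 12.88 p [0.6386 0.0879 0.0243] grip 0.702 F [-0.1 -0.2 -1.1]
clear t 13.86 p [0.6383 0.0875 0.1351] grip 1.001 F [ 0.  -0.7 -0.6]
above t 14.88 p [0.546  0.3309 0.1465] grip 0.998 F [1.4 0.4 0.3]
gripped t 16.22 p [0.546  0.3323 0.0234] grip 0.722 F [-1.4 -1.1  6.6]
lifted t 16.99 p [0.5449 0.3317 0.1458] grip 0.724 F [-0.8 -0.5 -1.2]
over t 18.31 p [6.554e-01 2.000e-04 1.468e-01] grip 0.725 F [-0.1 -0.4 -1. ]
down t 19.2 p [ 6.557e-01 -6.000e-04  3.600e-02] grip 0.722 F [ 0.6 -1.  -1. ]
clear t 20.16 p [ 0.6553 -0.001   0.1471] grip 1.0 F [ 0.4 -0.5 -1.1]
```

View pics/w4.png

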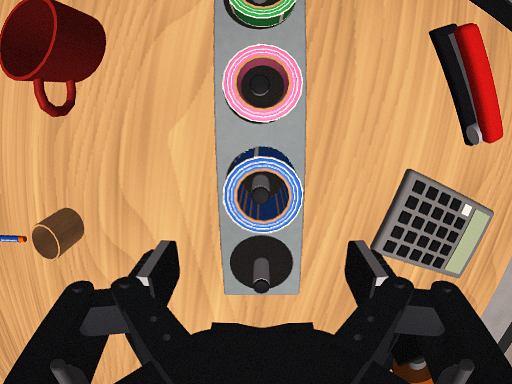

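Pink (262,83) and blue (262,193) are seated on spindles 2 and 3, and spindle 4 is free. Yellow goes next, then I'll retreat and check.

```bash
python3 - <<'E'
from act import *
xy,n,z=(.581,-.330),4,.036
pick(xy,z)
if .6<m.current_grip_width()<.85:
    carry(n,z); put(n,z)
    m.move_j([-1.327,.351,1.652,0,1.139,-.085]); m.dwell(.5); st("home")
for n in ("scene","top"):
    p,d=m.grab_frame(n); np.savez(f"{n}1.npz",p=p,d=d,**m.get_calibration(n))
    if n=="scene": cv2.imwrite("pics/s1.png",cv2.resize(p[120:260,200:400,::-1],(800,560),interpolation=cv2.INTER_CUBIC))
from geo import load
p,hsv,X,_,_=load("top1.npz"); p0,_,X0,_,_=load("top0.npz")
H={"green":(55,85,1),"pink":(160,178,2),"blue":(105,128,3),"yellow":(22,32,4)}
for k,(a,b,i) in H.items():
    r=np.hypot(X[...,0]-S[i][0],X[...,1]-S[i][1])<.04
    q=X[r&(hsv[...,0]>=a)&(hsv[...,0]<=b)&(hsv[...,1]>70)&(X[...,2]>.02)]
    print(k,len(q),"top z",np.percentile(q[:,2],[20,50,90]).round(3),"xy-spindle",(q[:,:2].mean(0)-S[i]).round(3))
for Y in (X0,X):
    q=Y[(np.hypot(Y[...,0]-.44,Y[...,1]-.1)<.09)&(Y[...,2]>.02)]; print("mug",q.min(0).round(3),q.max(0).round(3))
E
```

```text
above t 21.48 p [ 0.5815 -0.3288  0.1608] grip 1.0 F [-0.9  1.2 -0.6]
gripped t 22.82 p [ 0.5815 -0.3304  0.0372] grip 0.703 F [-1.1 -0.   6.9]
lifted t 23.6 p [ 0.5804 -0.3296  0.1595] grip 0.701 F [ 1.   0.3 -1.6]
over t 24.61 p [ 0.6717 -0.0898  0.1606] grip 0.702 F [ 0.4 -0.7 -1.2]
down t 25.5 p [ 0.6721 -0.089   0.0501] grip 0.7 F [ 0.4 -0.4 -1.7]
clear t 26.48 p [ 0.6719 -0.0885  0.1613] grip 0.999 F [ 0.5  0.1 -1.1]
home t 29.32 p [ 0.1775 -0.5205  0.2311] grip 1.0 F [ 0.  -1.3 -0.4]
green 80 top z [0.037 0.041 0.046] xy-spindle [ 0.    -0.003]
pink 106 top z [0.038 0.055 0.061] xy-spindle [-0.004 -0.   ]
blue 130 top z [0.041 0.068 0.074] xy-spindle [-0.004  0.003]
yellow 165 top z [0.051 0.084 0.09 ] xy-spindle [-0.005  0.001]
mug [0.391 0.039 0.02 ] [0.466 0.147 0.095]
mug [0.391 0.039 0.021] [0.466 0.147 0.094]
```

View pics/s1.png

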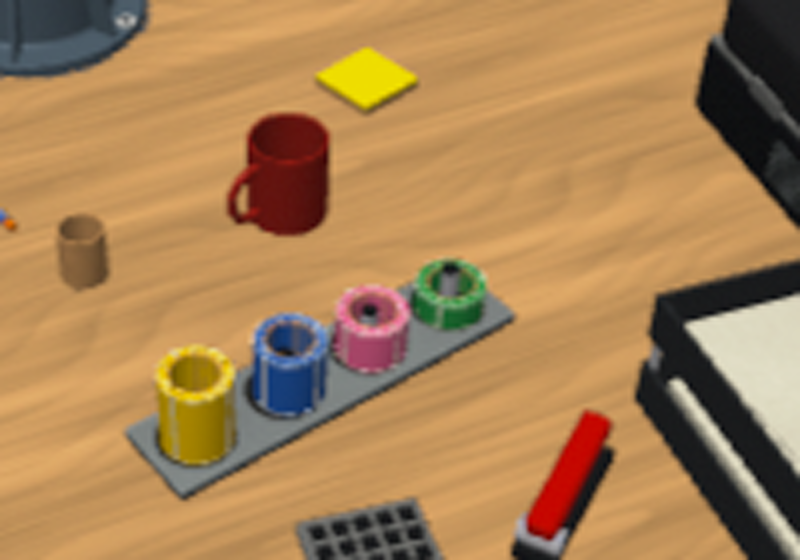

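All four rolls sit flat on their spindles in the right order, with tops near the expected 42, 57, 72 and 87 mm, and the mug hasn't moved.

```bash
python3 -c "
from bench import manip as m
m.sign_off()"
```

```text
the job is handed in; nothing more can be done
```

The four label rolls are on the stand in width order, and I handed the job in at about 29 s of the 96 s allowed. The printer stands beyond the +y end, so green is on spindle_1, pink on spindle_2, blue on spindle_3 and yellow on spindle_4.

- **Seating:** In the last pictures each roll stood upright and was centred on its spindle within about 5 mm. The measured tops were about 41–46, 55–61, 68–74 and 84–90 mm, against 42, 57, 72 and 87 mm expected for rolls sitting flat. That scatter is the depth camera's, which also read 3–5 mm high on the desk.
- **Mug:** It measured the same before and after, within 1 mm.
- **Forces:** The largest wrist force in my readings was about 11 N. I read it only between moves, so any brief peak would not show.
- **Robot:** The arm was back at its start pose with the gripper open, touching nothing. None of the checks failed or disagreed.

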